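# Click the plug-in lamp head into its stand at the microscope desk

## Robot

A 7-joint arm with a two-finger parallel gripper is mounted at the origin on the work surface. World frame = base frame: x ahead of the robot, y to its left, z up, the work surface at z = 0. Lengths are in mm, angles in degrees, forces in N, time in s.
With the tool pointing down it reaches from about 425 to 800 mm from the base axis. Payload 8.3 kg.
Tool frame: the origin (TCP) lies on the centre line of the jaws, within the pads' length; the fingertips stand 25 mm ahead of it and the grasp point (between the pads) lies 6 mm ahead of it (bot.tip_reach is the distance from the TCP to the fingertips, in mm); z points along the fingers, y is the line along which they close (so a half turn about z gives the same grasp; the last joint's range is limited). The gripper opens to 85 mm and grips with 20 to 120 N. Pads are 22 mm wide; open, the fingers measure 114 mm over their backs; the gripper's body (76 mm by 85 mm) begins 54 mm behind the grasp point. The pads swing forward as they close: fully open they stand 13 mm farther back than shut.
Start: joints at [60.109, 21.967, 0.94, 78.501, -0.361, 79.538, -2.664], TCP at [276.827, -560.33, 231.579] pointing down, gripper open.
Joint ranges: [-169.22, 169.22], [-14.56, 117.87], [-87.37, 89.26], [10.42, 133.3], [-82.24, 262.24], [0.94, 117.77], [-172.7, 172.7]. Speed limits (degrees/s): [136.94, 136.94, 172.46, 172.46, 180, 180, 180].

## Interface

Orientations are given as [roll, pitch, yaw] about the fixed x, y, z axes, in that order (R = Rz(yaw) Ry(pitch) Rx(roll)).
In Python, from rig import bot gives the robot as it stands. The module is installed in compiled form; this text tells all that it offers.
- The arm moves only by the tool servo_tool, never from a script. Its argument "deltas" is a list of rows, each a list of 3 entries, a list of its own where there are three numbers: the shift along the tool's x, y, z normalised to -1 to 1, where 1 is 80 cm, then the turn about the tool's z normalised to -1 to 1, where 1 is 90 degrees, then the finger opening in mm, from 0 to 85.4. A call has 1 to 20 rows; each row shifts and turns the commanded pose from where the row before left it, along the tool's axes as they then stand; what a row does not reach is not made up. A row lasts 1/10 s, in which the tool goes at most 50 mm and 8.59 degrees, less where a joint would pass 70% of its speed; a pose out of reach is approached as far as the arm can. A call with a number of a shift or a turn outside -1 to 1 is refused whole. A call with a gripper value outside its range is refused whole. The fingers move at their own pace and stop on an object; the grip force is fixed at half the most. Time passes only in rows, so rows that do not move let the fingers close. It gives the time, the measured TCP pose, the force, the opening and the grip force at its end, in the units of the state.
- bot.get_obs(): the state, without advancing time (a new reading comes with each control period).
- bot.camera(name): name is "side" or "top"; returns (picture, depth): 480x640x3 uint8, red, green, blue; 480x640 float32, mm along the optical axis (not along the pixel's ray), 0 where there is no reading.
- bot.camera_info(name): a dict with "vfov" (degrees; the focal length in pixels is half the picture's height over the tangent of half this angle, whatever the lens; pixels are square), "cx", "cy" (the principal point, pixels), "pose" (4x4, takes a point from camera to world coordinates). Camera axes: x right, y up, looking along -z (the intrinsics and any distortion apply to the point x, -y, -z); pixel columns grow to the right and rows downward; lengths in mm; the calibration is good to about 2 mm. A picture is of the moment at which its call begins. camera_info takes no time and is no camera call.
- bot.hand_in(): hands the job in; it is judged then, once.
The state is a dict: "clock": time; "joint_pos": joint angles; "dq": joint speeds; "tau": joint torques, N m; "tool_pos": TCP position; "tool_rot": TCP orientation; "force": force on the tool from outside, world axes, zero at the start; "wrist_torque": the same for the moment, N m; "finger_gap": finger opening in mm; "grip_force": force on a finger pad.
Only numpy, scipy, OpenCV 4.12 (cv2) and the standard library are available. Lean on these libraries where they do the work, as an engineer would, in place of code of your own. Each camera call takes 0.05 s, during which the arm holds its last target. There are 200 camera calls.

## Task

Take the blue lamp head out of the storage block and set its stem in the mouth of the stand's square tube with the red spring button towards the side with the hole, and let go of it so that it rests on the button. Then take it again at the button, squeeze the button flush and slide the stem down into the tube, and push the head fully home so that the button pops out through the hole. Leave the orange spare head and everything else where they are.

Things in the scene. Friction and masses are not known exactly. Their poses are not given: they have to be found in the camera images.
- lamp_mid (a point): Centre of the blue lamp's head. Loose, 200 to 320 g, T-shaped: head 24 mm (its x) by 64 (its y) by 30 high, white LED face on its +x side, yellow mark at the +x edge of its flat top. Below it a steel stem 24 mm square, to 79 mm below this point, the last 9 mm tapering. x points to the red button's side, z up. At the start its stem and button are hidden in a slot of the block.
- catch (a joint): Lamp's spring button, in m: 0 = out, 0.007 = flush with the stem. Red, square-edged (a rim below stops it), 12 mm wide, 14 high, sticks out 7 mm from the stem's +x face, 35 to 49 mm below lamp_mid. 3 N starts it, 7 N is flush: fingers closing along the lamp's x squeeze it flush. Let go inside the tube, it presses on the wall and friction holds the lamp; pushing on takes up to 10 N.
- catch_tip (a point): Middle of the outer face of the lamp's red button, 42 mm below lamp_mid and, when out, 19 mm along the lamp's x. The stem and head above and behind it are plain, with faces 24 mm apart along x.
- tube_mouth (a point): Centre of the open top of the stand's upright square tube, at the rim, 90 mm above the desk. x points to the side with the hole, z up. With the stem in the mouth and the button resting on the rim, lamp_mid is 49 mm above this point and the lamp may lean 7 degrees; with the head fully home on the rim it is 15 mm above this point and the button lies at the hole.
- stand: Fixed stand, origin under its centre: dark foot 110 x 110 x 12 mm, aluminium tube, bore 26.4 mm square, wall 3 mm, outside 32.4 mm, rim square-edged. The hole, 17 mm wide and 18 high, is in its +x side, centre 27 mm below the rim; a yellow border round it and a yellow stripe on the foot mark it.
- rack: Grey storage block, fixed, 75 x 190 x 70 mm high, origin in the centre of its underside. Its two slots lie at y = -45 and +45 mm, long side of the heads along the block's y; the lamps' x is within a few degrees of the block's x.
- spare_mid (a point): Centre of the head of the spare, a loose orange head of the same shape, in the other slot. To be left alone.
- gamepad: Black game controller, loose, about 75 x 142 x 36 mm, origin under its centre. Bystander.
- frame: Black open box, loose, 120 x 100 x 50 mm, origin under its centre. Bystander.
- slidebox: Blue slide box, loose, 85 x 100 x 34 mm, origin under its centre. Bystander.
- lenscan: Small lens jar, loose, 44 mm across, 55 mm high, origin under its centre. Bystander.
- mouse: Black computer mouse, loose, 100 x 60 x 32 mm, origin under its centre. Bystander.
- driver: Screwdriver lying on the desk, loose, 150 mm long. Bystander.
- mug: White mug, loose, 76 mm across, 90 mm high, origin under its centre. Bystander.
Things that resemble listed ones, but are neither listed nor needed, are in the scene too. What is shaped like the part that bears lamp_mid but green or pink is not meant. Leave any green look-alike of the stand alone.

How it is judged (in metres and radians):
On the way, in this order (a step that is already met when the one before it is completed fails the run):
1. the lamp stands in the tube's mouth, its button resting out on the rim, let go (z of lamp_mid in the frame of tube_mouth between 0.041 and 0.055 m and horizontal distance between lamp_mid and tube_mouth below 0.018 m and angle between lamp's own z axis and vertical below 0.2 rad and value of joint catch below 0.002 m and contact force between lamp and the fingers below 0.2 N and linear speed of lamp below 0.02 m/s), for 0.2 s.
2. the button is pressed in and its lower part is inside the tube (value of joint catch above 0.0035 m and z of lamp_mid in the frame of tube_mouth between 0.02 and 0.0465 m and horizontal distance between lamp_mid and tube_mouth below 0.015 m and x of catch_tip in the frame of tube_mouth above 0.005 m), for 0.1 s.
At the end, for the whole second after the job is handed in: The head sits on the tube's rim (its centre 15 mm above the rim, within 2.5 mm, 5 mm to the side, upright within 0.06 rad), the button is out within 2 mm and stands in the hole on the marked side, at rest (z of lamp_mid in the frame of tube_mouth between 0.0125 and 0.0175 m and horizontal distance between lamp_mid and tube_mouth below 0.005 m and angle between lamp's own z axis and vertical below 0.06 rad and value of joint catch below 0.002 m and x of catch_tip in the frame of tube_mouth above 0.0155 m and linear speed of lamp below 0.02 m/s); the robot touches nothing.
It fails at once if the orange spare head is moved by more than 20 mm (distance of spare_mid from where it was at the start of the episode above 0.02 m).
It fails at once if another thing on the desk is moved by more than 30 mm (distance of any of gamepad, frame, slidebox, lenscan, mouse, driver, mug from where it was at the start of the episode above 0.03 m).
It also fails if it takes over 51 s, if anything falls off the work surface, if the arm or the gripper's body presses on something with over 40 N, if the wrist force passes 120 N, or if a joint passes its speed limit or range.

## Working session

There is one attempt and no reset: what is moved stays moved. The work goes in short steps, Python scripts to look and compute and a tool call to move; the robot and the scene stay as the last step left them, time stands still between calls to the robot, and variables do not carry over. Pictures are saved under pics/ and viewed, at most 10 in all, crops included, and the job is handed in when it is done.

Besides the shell and the picture viewer there is one more tool, called after ">>>" by a JSON object that holds its "api" and its "payload", one argument or row to a line. servo_tool: Moves the arm, as the interface text tells. Scaled input: -1 to 1 covers 80 cm each way for a shift and 90 degrees each way for a turn. Its arguments: {"type":"object","properties":{"deltas":{"type":"array","items":{"type":"array"}}},"required":["deltas"]}

```bash
mkdir -p pics; cat > h.py <<'E'
import numpy as np, cv2
from rig import bot
def grab(n,t):
    p,d=bot.camera(n); np.savez(f'pics/{t}.npz',p=p,d=d); cv2.imwrite(f'pics/{t}.png',p[:,:,::-1]); return p,d
def K(n):
    i=bot.camera_info(n); return i,240/np.tan(np.radians(i['vfov']/2))
def pt(n,u,v,depth):
    i,f=K(n); u,v,z=map(np.asarray,(u,v,depth)); 
    c=np.stack([(u-i['cx'])/f*z,-(v-i['cy'])/f*z,-z,np.ones_like(z*1.)],-1)
    return (c@np.array(i['pose']).T)[...,:3]
def ray(n,u,v,h):
    a=pt(n,u,v,np.ones(np.shape(u))*1.); o=np.array(bot.camera_info(n)['pose'])[:3,3]; d=a-o
    return o+d*((h-o[2])/d[...,2])[...,None]
E
python3 - <<'E'
from h import *
for n in('top','side'):
    grab(n,n+'0'); print(bot.camera_info(n))
a=cv2.imread('pics/top0.png')
print(bot.get_obs())
E
```

```text
{'vfov': 47.884025126103985, 'cx': 318.5120978636756, 'cy': 232.24586687379596, 'pose': array([[-1.12729575e-02,  9.88730125e-01, -1.49283828e-01,
         2.96627909e+02],
       [-9.99901014e-01, -9.88922399e-03,  1.00082372e-02,
        -5.28992697e+00],
       [ 8.41914445e-03,  1.49381873e-01,  9.88743735e-01,
         1.28571694e+03],
       [ 0.00000000e+00,  0.00000000e+00,  0.00000000e+00,
         1.00000000e+00]])}
{'vfov': 49.92989250917126, 'cx': 317.8387126458095, 'cy': 241.15299086318697, 'pose': array([[-7.99441834e-01,  3.00447124e-01, -5.20215608e-01,
        -1.56084888e+02],
       [-6.00726673e-01, -3.93328676e-01,  6.96002885e-01,
         8.64493017e+02],
       [ 4.49634872e-03,  8.68921215e-01,  4.94929999e-01,
         6.86785835e+02],
       [ 0.00000000e+00,  0.00000000e+00,  0.00000000e+00,
         1.00000000e+00]])}
{'clock': 0.1, 'joint_pos': array([60.10950628, 22.01141519,  0.93928467, 78.55487994, -0.35967005,
       79.53930064, -2.6669548 ]), 'dq': array([-0.03179409, -0.02573748, -0.07045482, -0.26647621, -0.01906184,
        0.10775666, -0.00329226]), 'tau': array([ 3.39941857e-03, -6.29133010e+01,  8.47630687e-01, -3.72757030e+01,
        1.67454203e-02,  1.04852405e-02,  7.24098959e-05]), 'tool_pos': array([ 276.60228009, -559.94984946,  230.67158506]), 'tool_rot': array([-1.79897320e+02,  3.22890013e-03,  2.62867759e+01]), 'force': array([ 0.13286938, -0.37202612, -0.33673739]), 'wrist_torque': array([ 0.03640544, -0.01708283,  0.01785059]), 'grip_force': 0.0, 'finger_gap': 85.5450218447907}
```

View pics/top0.png

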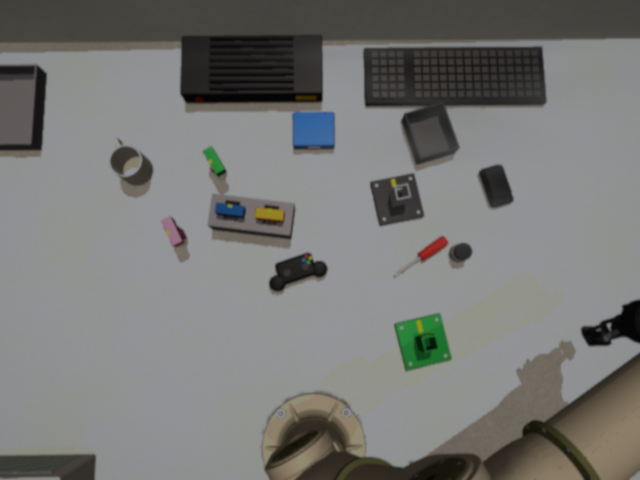

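View pics/side0.png

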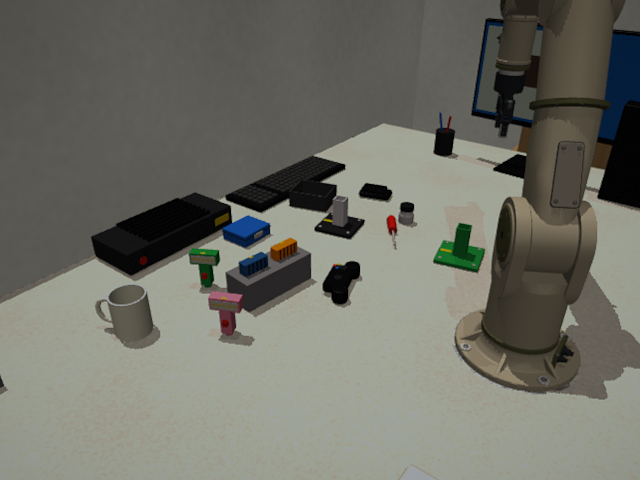

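Candidates: blue lamp at top (230,211) in the grey block (the slide box at (314,130) is flat, orange (270,214) is the spare, and green (214,160) and pink (172,231) are look-alikes). The stand with the aluminium tube is at (397,198), and the green look-alike at (424,342) is not the one. Confirming in one crop and measuring.

```bash
python3 - <<'E'
from h import *
z=np.load('pics/top0.npz');p,d=z['p'],z['d']
a=cv2.resize(p[185:245,200:300],None,fx=8,fy=8,interpolation=cv2.INTER_NEAREST)[:290*2,:800]
b=cv2.resize(p[165:230,365:432],None,fx=8,fy=8,interpolation=cv2.INTER_NEAREST)
c=np.zeros((520,800,3),np.uint8)
a=cv2.resize(p[190:245,203:263],None,fx=6,fy=6,interpolation=cv2.INTER_NEAREST); c[:330,:360]=a
b=cv2.resize(p[168:232,366:430],None,fx=6,fy=6,interpolation=cv2.INTER_NEAREST);c[:384,400:784]=b
cv2.imwrite('pics/crop.png',c[:,:,::-1])
h=cv2.cvtColor(p,cv2.COLOR_RGB2HSV)
def blob(m,box):
    u0,v0,u1,v1=box; q=np.zeros_like(m);q[v0:v1,u0:u1]=m[v0:v1,u0:u1]
    v,u=np.nonzero(q); return u,v
H,S,V=[h[...,i].astype(int) for i in range(3)]
ylw=(H>20)&(H<34)&(S>150)&(V>120)
for nm,m,box in [('blue',(H>100)&(H<125)&(S>120),(205,195,250,225)),('ylblue',ylw,(205,195,250,212)),('orange',(H>5)&(H<30)&(S>150),(250,195,295,230)),('ylstand',ylw,(370,170,425,215))]:
    u,v=blob(m,box); P=pt('top',u,v,d[v,u]); print(nm,len(u),u.mean(),v.mean(),P.mean(0).round(1),'z',np.percentile(P[:,2],[5,50,95]).round(1), P.min(0).round(),P.max(0).round())
    if nm=='blue':
        for zt in [P[:,2]>np.percentile(P[:,2],95)-8]: 
            Q=P[zt]; print(cv2.minAreaRect(Q[:,:2].astype(np.float32)),zt.sum())
# rims of tube: depth points at height 85-95
v,u=np.mgrid[168:232,366:430];P=pt('top',u,v,d[v,u]);m=(P[...,2]>80)&(P[...,2]<100)
Q=P[m];print('tube',m.sum(),Q.mean(0),cv2.minAreaRect(Q[:,:2].astype(np.float32)), cv2.minAreaRect(np.stack([u[m],v[m]],-1).astype(np.float32)))
v,u=np.mgrid[190:242,203:300];P=pt('top',u,v,d[v,u]);m=(P[...,2]>64)&(P[...,2]<76);Q=P[m]
print('rack',np.median(Q[:,2]),cv2.minAreaRect(Q[:,:2].astype(np.float32)))
E
```

```text
blue 297 229.78451178451178 209.95959595959596 [528.4 180.3  97.4] z [ 91.7  99.1 102.9] [514. 150.  28.] [556. 211. 106.]
((529.5939331054688, 180.693115234375), (62.65039825439453, 25.243309020996094), 81.50592041015625) 269
ylblue 2 229.5 205.0 [538.8 180.4 101.9] z [ 99.9 101.9 103.9] [538. 180. 100.] [539. 181. 104.]
orange 328 269.4664634146341 214.390243902439 [517.   91.6  99.9] z [ 81.1  99.1 103.4] [297.  -5.  23.] [ 547.  122. 1286.]
ylstand 21 392.9047619047619 182.0 [ 609.7 -199.4   13.6] z [10.7 14.  16.3] [ 601. -204.    9.] [ 618. -195.   17.]
tube 112 [ 567.8520004  -207.36133776   88.6697715 ] ((568.3566284179688, -207.40023803710938), (32.98246765136719, 32.9518928527832), 11.483211517333984) ((401.59619140625, 191.9807891845703), (14.708709716796875, 15.297059059143066), 78.69007110595703)
rack 69.85701773111259 ((523.5331420898438, 137.41818237304688), (190.38417053222656, 76.44244384765625), 82.5489730834961)
```

View pics/crop.png

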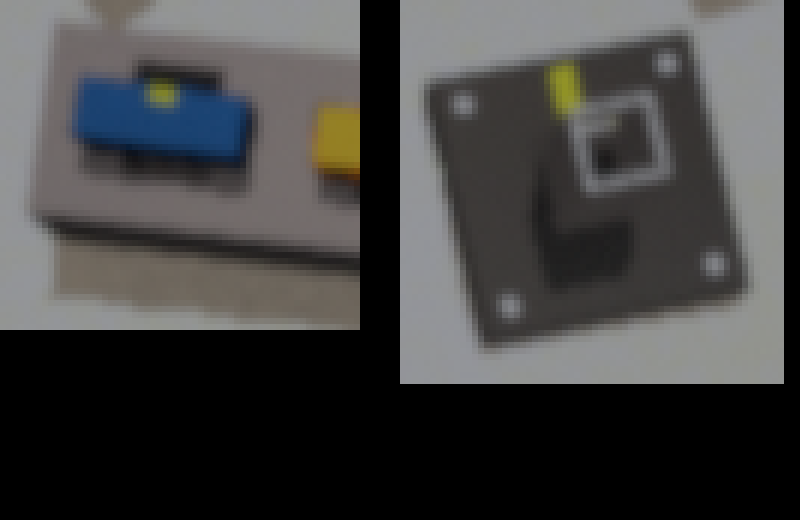

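The crop confirms both parts. The blue lamp's yellow mark faces image up (+x world), and the dark stand's square tube has its stripe at (393,182). So lamp yaw is about -8°, stand yaw about 11.5°, lamp at (529,180.5) and tube at (568,-207.4).

>>> {"api": "servo_tool", "payload": {
  "deltas": [
    [[0,0,0],-0.0876,50],
    [[0,0,0],-0.0876,50],
    [[0,0,0],-0.0876,50],
    [[0,0,0],-0.0876,50],
    [[0,0,0],-0.0876,50],
    [[0,0,0],-0.0876,50],
    [[0,0,0],-0.0876,50]
  ]
}}

```text
clock: 0.8
tool_pos: [276.7, -560.1, 231.0]
tool_rot: [-180.0, -0.1, 81.8]
force: [0.1, -0.5, 0.3]
finger_gap: 50.1
grip_force: 0.0
```

>>> {"api": "servo_tool", "payload": {
  "deltas": [
    [[0.0481,0.00877,0],0,50],
    [[0.0481,0.00877,0],0,50],
    [[0.0481,0.00877,0],0,50],
    [[0.0481,0.00877,0],0,50],
    [[0.0481,0.00877,0],0,50],
    [[0.0481,0.00877,0],0,50],
    [[0.0481,0.00877,0],0,50],
    [[0.0481,0.00877,0],0,50],
    [[0.0481,0.00877,0],0,50],
    [[0.0481,0.00877,0],0,50],
    [[0.0481,0.00877,0],0,50],
    [[0.0481,0.00877,0],0,50],
    [[0.0481,0.00877,0],0,50],
    [[0.0481,0.00877,0],0,50],
    [[0.0481,0.00877,0],0,50],
    [[0.0481,0.00877,0],0,50],
    [[0.0481,0.00877,0],0,50],
    [[0.0481,0.00877,0],0,50],
    [[0.0481,0.00877,0],0,50],
    [[0.0481,0.00877,0],0,50]
  ]
}}

```text
clock: 2.8
tool_pos: [529.9, 181.2, 231.3]
tool_rot: [-180.0, 0.0, 81.4]
force: [0.7, -0.3, -0.0]
finger_gap: 50.2
grip_force: 0.0
```

```bash
python3 - <<'E'
from h import *
o=bot.get_obs();print(bot.tip_reach,o['tool_pos'],o['tool_rot'],o['finger_gap'],o['joint_pos'],o['clock'])
E
```

```text
25.0 [529.90230942 181.17048992 231.29537159] [-1.79978434e+02  1.81373392e-02  8.14388814e+01] 50.161021213358076 [ 11.93962768  18.87092432 -43.13993322  87.48303265  13.02923219
  78.82871499 -40.75904101] 2.8
```

>>> {"api": "servo_tool", "payload": {
  "deltas": [
    [[0,0,0.0325],0,50],
    [[0,0,0.0325],0,50],
    [[0,0,0.0325],0,50],
    [[0,0,0.0325],0,50],
    [[0,0,0.0325],0,50],
    [[0,0,0],0,50],
    [[0,0,0],0,24],
    [[0,0,0],0,20],
    [[0,0,0],0,15],
    [[0,0,0],0,15],
    [[0,0,0],0,15],
    [[0,0,0],0,15]
  ]
}}

```text
clock: 4.0
tool_pos: [529.8, 180.0, 102.0]
tool_rot: [180.0, -0.0, 81.5]
force: [-0.2, 0.3, 0.5]
finger_gap: 14.9
grip_force: 0.0
```

```bash
python3 - <<'E'
from h import *
grab('side','s1');grab('top','t1');z=cv2.imread('pics/s1.png');t=cv2.imread('pics/t1.png')
c=np.hstack([cv2.resize(z[180:320,190:330],(400,400)),cv2.resize(t[150:250,180:280],(400,400))]);cv2.imwrite('pics/c1.png',c)
o=bot.get_obs();print(o['finger_gap'],o['grip_force'],o['tool_pos'])
E
```

```text
14.953626883862762 0.0 [529.69136404 179.94918916 101.74893318]
```

View pics/c1.png

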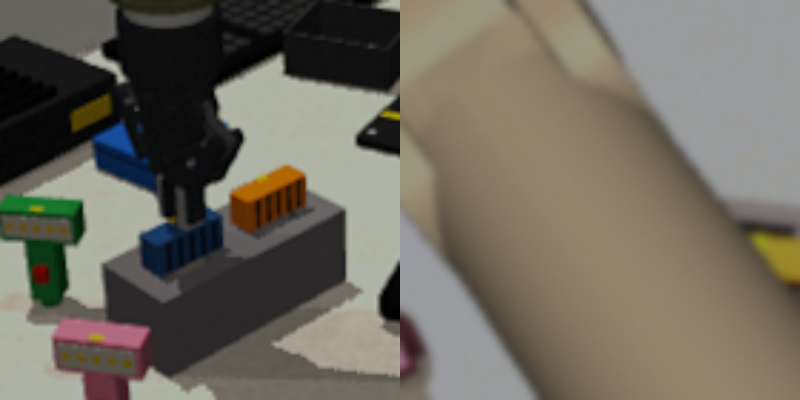

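The side view shows the fingers at crop (190,215), near the top of the blue head, and the gap went to 15 without gripping. I'll measure the fingertip height with side depth.

```bash
python3 - <<'E'
from h import *
z=np.load('pics/s1.npz');p,d=z['p'],z['d']
v,u=np.mgrid[245:285,235:285];P=pt('side',u,v,d[v,u]);c=p[v,u].astype(int)
h=cv2.cvtColor(p,cv2.COLOR_RGB2HSV)[v,u].astype(int)
for uu in range(249,268,2):
    k=uu-235; print(uu,[(v[j,k],tuple(P[j,k].round().astype(int)),tuple(c[j,k])) for j in range(6,22,3)])
E
python3 - <<'E'
import sys;sys.path.insert(0,'.')
import cv2
i=cv2.imread('pics/s1.png');cv2.imwrite('pics/c2.png',cv2.resize(i[230:290,225:295],(700,600),interpolation=cv2.INTER_NEAREST))
E
```

```text
249 [(np.int64(251), (np.int64(539), np.int64(184), np.int64(114)), (np.int64(10), np.int64(9), np.int64(9))), (np.int64(254), (np.int64(542), np.int64(182), np.int64(104)), (np.int64(7), np.int64(6), np.int64(7))), (np.int64(257), (np.int64(541), np.int64(183), np.int64(98)), (np.int64(92), np.int64(77), np.int64(28))), (np.int64(260), (np.int64(532), np.int64(193), np.int64(98)), (np.int64(11), np.int64(31), np.int64(53))), (np.int64(263), (np.int64(523), np.int64(202), np.int64(98)), (np.int64(22), np.int64(53), np.int64(92))), (np.int64(266), (np.int64(521), np.int64(205), np.int64(93)), (np.int64(4), np.int64(10), np.int64(21)))]
251 [(np.int64(251), (np.int64(524), np.int64(193), np.int64(124)), (np.int64(28), np.int64(29), np.int64(27))), (np.int64(254), (np.int64(524), np.int64(193), np.int64(116)), (np.int64(13), np.int64(13), np.int64(14))), (np.int64(257), (np.int64(528), np.int64(190), np.int64(106)), (np.int64(66), np.int64(54), np.int64(14))), (np.int64(260), (np.int64(528), np.int64(191), np.int64(99)), (np.int64(12), np.int64(32), np.int64(56))), (np.int64(263), (np.i
[... 4661 characters left out ...]
t64(73)), (np.int64(2), np.int64(11), np.int64(21)))]
267 [(np.int64(251), (np.int64(640), np.int64(20), np.int64(0)), (np.int64(171), np.int64(175), np.int64(159))), (np.int64(254), (np.int64(550), np.int64(116), np.int64(70)), (np.int64(96), np.int64(94), np.int64(98))), (np.int64(257), (np.int64(515), np.int64(154), np.int64(93)), (np.int64(45), np.int64(51), np.int64(61))), (np.int64(260), (np.int64(514), np.int64(155), np.int64(86)), (np.int64(21), np.int64(33), np.int64(50))), (np.int64(263), (np.int64(512), np.int64(158), np.int64(80)), (np.int64(2), np.int64(20), np.int64(41))), (np.int64(266), (np.int64(513), np.int64(157), np.int64(72)), (np.int64(26), np.int64(32), np.int64(44)))]
```

View pics/c2.png

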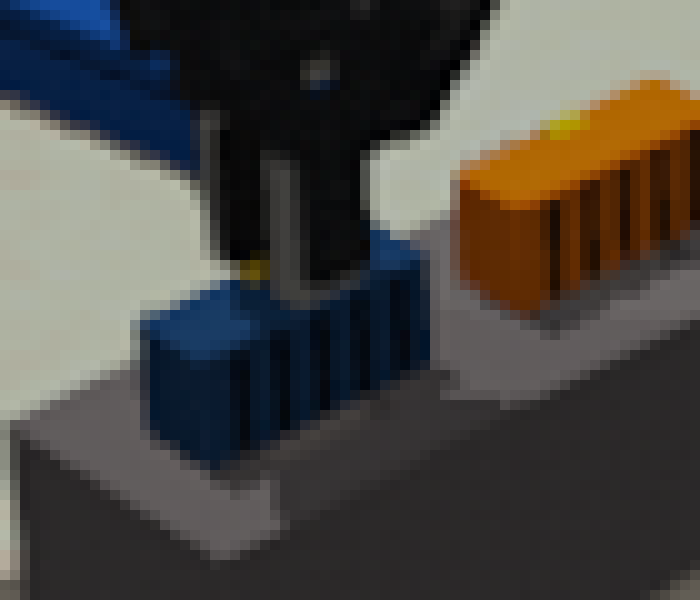

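The picture shows the fingertips just above the head's top (crop (300,300), about z 101). So the tips effectively stand only about 0–2 mm ahead of the reported TCP, not 25. I'll open, go down carefully, and check the force.

>>> {"api": "servo_tool", "payload": {
  "deltas": [
    [[0,0,0],0,50],
    [[0,0,0],0,50],
    [[0,0,0],0,50],
    [[0,0,0],0,50],
    [[0,0,0.005],0,50],
    [[0,0,0.005],0,50],
    [[0,0,0.005],0,50]
  ]
}}

```text
clock: 4.8
tool_pos: [529.5, 179.9, 89.1]
tool_rot: [-180.0, 0.0, 81.5]
force: [0.4, 0.2, 0.4]
finger_gap: 49.9
grip_force: 0.0
```

>>> {"api": "servo_tool", "payload": {
  "deltas": [
    [[0,0,0.003],0,50],
    [[0,0,0.003],0,50],
    [[0,0,0],0,30],
    [[0,0,0],0,22],
    [[0,0,0],0,18],
    [[0,0,0],0,18],
    [[0,0,0],0,18]
  ]
}}

```text
clock: 5.5
tool_pos: [529.7, 180.1, 85.1]
tool_rot: [180.0, -0.0, 81.5]
force: [-1.2, -0.8, 2.7]
finger_gap: 22.5
grip_force: 59.2
```

>>> {"api": "servo_tool", "payload": {
  "deltas": [
    [[0,0,-0.005],0,18],
    [[0,0,-0.01],0,18],
    [[0,0,-0.02],0,18],
    [[0,0,-0.025],0,18],
    [[0,0,-0.03],0,18],
    [[0,0,-0.03],0,18],
    [[0,0,-0.025],0,18],
    [[0,0,-0.015],0,18],
    [[0,0,-0.005],0,18],
    [[0,0,0],0,18]
  ]
}}

```text
clock: 6.5
tool_pos: [529.7, 179.9, 216.9]
tool_rot: [180.0, -0.0, 81.5]
force: [-0.0, 1.5, -2.8]
finger_gap: 22.5
grip_force: 59.0
```

>>> {"api": "servo_tool", "payload": {
  "deltas": [
    [[0,0,0],-0.0741,18],
    [[0,0,0],-0.0741,18],
    [[0,0,0],-0.0741,18],
    [[-0.0173,-0.00175,0],0,18],
    [[-0.0346,-0.0035,0],0,18],
    [[-0.0346,-0.0035,0],0,18],
    [[-0.0346,-0.0035,0],0,18],
    [[-0.0346,-0.0035,0],0,18],
    [[-0.0346,-0.0035,0],0,18],
    [[-0.0346,-0.0035,0],0,18],
    [[-0.0346,-0.0035,0],0,18],
    [[-0.0346,-0.0035,0],0,18],
    [[-0.0346,-0.0035,0],0,18],
    [[-0.0346,-0.0035,0],0,18],
    [[-0.0346,-0.0035,0],0,18],
    [[-0.0346,-0.0035,0],0,18],
    [[-0.0346,-0.0035,0],0,18],
    [[-0.0173,-0.00175,0],0,18]
  ]
}}

```text
clock: 8.3
tool_pos: [567.0, -212.1, 215.5]
tool_rot: [-179.9, 0.0, 101.0]
force: [-0.0, 0.0, -2.3]
finger_gap: 22.4
grip_force: 59.0
```

>>> {"api": "servo_tool", "payload": {
  "deltas": [
    [[0,0,0],0,18],
    [[0,0,0],0,18],
    [[0,0,0],0,18]
  ]
}}

```text
clock: 8.6
tool_pos: [568.5, -205.6, 216.8]
tool_rot: [180.0, -0.0, 101.6]
force: [-0.1, 1.2, -3.0]
finger_gap: 22.4
grip_force: 59.0
```

```bash
python3 - <<'E'
from h import *
grab('side','s2');grab('top','t2');z=cv2.imread('pics/s2.png');t=cv2.imread('pics/t2.png')
c=np.hstack([cv2.resize(z[130:250,280:400],(480,480),interpolation=2),cv2.resize(t[140:240,350:430],(320,400),interpolation=2)[:480] if 0 else np.pad(cv2.resize(t[140:240,350:430],(320,400)),((0,80),(0,0),(0,0)))]);cv2.imwrite('pics/c3.png',c)
o=bot.get_obs();print(o['finger_gap'],o['tool_rot'],o['tool_pos'])
E
```

```text
22.683936440069623 [ 1.79980498e+02 -1.75598915e-02  1.01598243e+02] [ 568.59549363 -205.90424052  217.02333049]
```

View pics/c3.png

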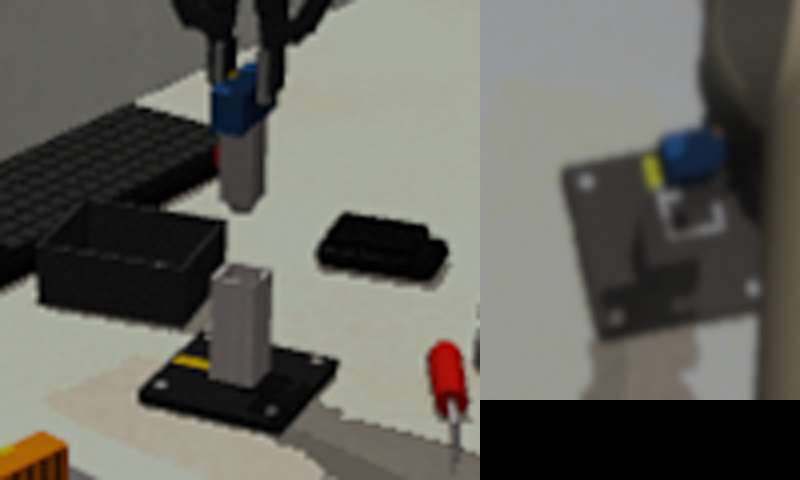

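The lamp hangs upright over the tube with the red button on the hole side (crop (218,155)). The stem spans crop columns 222–265 and the tube 211–270. Next I measure the lateral offset.

```bash
cat > m.py <<'E'
from h import *
def edges(g,v,u0,u1):  # subpixel half-level crossings from outside in
    r=g[v].astype(float); bl=r[u0:u0+3].mean(); br=r[u1-3:u1].mean(); mid=(u0+u1)//2; c=np.median(r[mid-2:mid+3])
    u=u0; t=(bl+c)/2
    while r[u+1]>t: u+=1
    L=u+(r[u]-t)/(r[u]-r[u+1])
    u=u1-1; t=(br+c)/2
    while r[u-1]>t: u-=1
    R=u-(r[u]-t)/(r[u]-r[u-1]); return L,R
T=np.array([568.4,-207.4]); view=np.array([.599,-.801]); lat=np.array([-.801,-.599])
def lateral(v,u):
    o=np.array(bot.camera_info('side')['pose'])[:3,3]; d=pt('side',u,v,1.)-o
    s=((T-o[:2])@view)/(d[:2]@view); P=o+d*s; return (P[:2]-T)@lat,P[2]
def run(tag,sr,tr,su=(328,354),tu=(326,356)):
    g=cv2.imread(f'pics/{tag}.png').min(2)
    for nm,rows,(a,b) in(('stem',sr,su),('tube',tr,tu)):
        for v in rows:
            try:
                L,R=edges(g,v,a,b); l=lateral(v,(L+R)/2); print(nm,v,round(L,2),round(R,2),'lat',round(l[0],2),'z',round(l[1],1))
            except Exception as e: print(nm,v,e)
E
python3 - <<'E'
from m import *
run('s2',range(166,184),range(197,217,2))
z=np.load('pics/s2.npz');h=cv2.cvtColor(z['p'],cv2.COLOR_RGB2HSV).astype(int);H,S,V=h[...,0],h[...,1],h[...,2]
def info(n,m,d):
    v,u=np.nonzero(m);P=pt(n,u,v,d[v,u]);print(n,len(u),u.mean(),v.mean(),u.min(),u.max(),v.min(),v.max(),np.median(P,0).round(1),P.max(0).round(1),P.min(0).round(1))
m=np.zeros_like(H,bool);m[140:175,325:355]=1
info('side',m&(H>100)&(H<125)&(S>120),z['d'])
r=m&((H<8)|(H>172))&(S>120);info('side',r,z['d'])
E
```

```text
stem 166 334.0 346.4 lat -2.9 z 181.4
stem 167 343.17 346.38 lat 9.37 z 178.7
stem 168 325.4 346.25 lat -14.42 z 175.7
stem 169 322.29 345.97 lat -18.9 z 172.8
stem 170 314.5 345.97 lat -29.26 z 169.9
stem 171 314.33 345.97 lat -29.44 z 167.1
stem 172 -inf 345.98 lat nan z nan
stem 173 299.17 346.02 lat -49.62 z 161.2
stem 174 313.33 345.96 lat -30.65 z 158.4
stem 175 -inf 345.96 lat nan z nan
stem 176 329.12 345.97 lat -9.29 z 152.8
stem 177 335.24 345.99 lat -0.96 z 149.9
stem 178 334.66 345.8 lat -1.93 z 147.0
stem 179 334.4 344.96 lat -3.34 z 144.1
stem 180 335.42 343.99 lat -3.2 z 141.2
stem 181 336.55 343.37 lat -2.43 z 138.3
stem 182 337.25 342.71 lat -2.3 z 135.4
stem 183 338.42 342.47 lat -0.96 z 132.5
tube 197 321.5 345.61 lat -18.82 z 90.7
tube 199 309.17 347.77 lat -32.73 z 84.6
tube 201 292.5 347.72 lat -55.73 z 78.4
tube 203 310.25 347.63 lat -31.24 z 72.4
tube 205 293.5 347.64 lat -54.38 z 66.2
tube 207 292.17 347.65 lat -56.17 z 60.0
tube 209 331.71 347.54 lat -1.2 z 54.1
tube 211 333.73 347.41 lat 1.61 z 48.0
tube 213 328.07 347.37 lat -6.22 z 41.7
tube 215 327.09 347.64 lat -7.05 z 35.4
side 177 338.8135593220339 155.34463276836158 330 350 141 173 [ 560.  -177.   221.2] [821.8 864.5 686.8] [-156.1 -524.6    9.2]
side 12 333.1666666666667 169.16666666666666 329 334 166 174 [ 585.3 -194.9  172.1] [ 815.2 -192.6  179.3] [ 582. -527.    8.]m.py:6: RuntimeWarning: divide by zero encountered in scalar divide
  L=u+(r[u]-t)/(r[u]-r[u+1])
h.py:10: RuntimeWarning: invalid value encountered in matmul
  return (c@np.array(i['pose']).T)[...,:3]
m.py:13: RuntimeWarning: invalid value encountered in matmul
  s=((T-o[:2])@view)/(d[:2]@view); P=o+d*s; return (P[:2]-T)@lat,P[2]
```

```bash
python3 - <<'E' 2>/dev/null
from m import *
g=cv2.imread('pics/s2.png')
for v in (170,173,176,177,205,208,211): 
    R=edges(g.min(2),v,328,354 if v<190 else 356)[1]; l,z=lateral(v,R); print(v,round(R,2),'R-lat',round(l,2),'centre',round(l-(15.97 if v<190 else 21.56),2),round(z))
for v in (170,174,177,204,208): print(v,g[v,326:352].max(1))
# tube rim corners in top image before arm: rim centre again via bright mask
t=cv2.imread('pics/top0.png').min(2)[178:208,386:418]; m=t>95
v,u=np.nonzero(m); P=ray('top',u+386,v+178,90); print(len(u),cv2.minAreaRect(P[:,:2].astype(np.float32)),cv2.minAreaRect(np.stack([u,v],1).astype(np.float32)))
E
```

```text
170 345.97 R-lat 12.82 centre -3.15 170
173 346.02 R-lat 13.25 centre -2.72 162
176 345.97 R-lat 13.38 centre -2.59 153
177 345.99 R-lat 13.51 centre -2.46 150
205 347.63 R-lat 20.7 centre -0.86 67
208 347.63 R-lat 21.0 centre -0.56 57
211 347.4 R-lat 20.68 centre -0.88 48
170 [ 13   9  10   7  10   4   6  40  70  73  69  69  69  69  69  68  69  58
  51  44 123 167 173 172 172 172]
174 [  6   7   2   1   2   0  14  57  70  69  69  68  69  68  68  69  67  57
  51  44 122 165 171 170 170 172]
177 [ 14  58  74 102 129 167 178 178 143  87  65  68  69  69  68  68  67  56
  49  43 121 166 174 173 172 172]
204 [ 16  12  14  11   7  28  73  86  84  85  86  83  86  86  84  86  88  77
  68  68  66  81 155 175 173 173]
208 [  9   8  42  85 109 115 100  87  85  85  85  86  87  87  85  86  87  78
  69  68  66  80 155 173 170 169]
118 ((575.6835327148438, -207.36541748046875), (70.6154556274414, 48.76384353637695), 89.47723388671875) ((15.5, 10.5), (21.0, 31.0), 90.0)
```

>>> {"api": "servo_tool", "payload": {
  "deltas": [
    [[0,0,0.015],0,18],
    [[0,0,0.02],0,18],
    [[0,0,0.0175],0,18],
    [[0,0,0],0,18],
    [[0,0,0],0,18],
    [[0,0,0],0,18]
  ]
}}

```text
clock: 9.3
tool_pos: [568.9, -207.6, 175.5]
tool_rot: [179.9, 0.0, 101.5]
force: [-1.0, -0.0, -2.2]
finger_gap: 22.4
grip_force: 59.0
```

```bash
python3 - <<'E' 2>/dev/null
from m import *
o=bot.get_obs();print(o['tool_pos'],o['tool_rot'],o['clock'])
grab('side','s3');grab('top','t3');z=cv2.imread('pics/s3.png');t=cv2.imread('pics/t3.png')
cv2.imwrite('pics/c4.png',np.hstack([cv2.resize(z[160:210,315:365],(500,500),interpolation=2),cv2.resize(t[160:210,375:405],(300,500),interpolation=2)]))
E
```

```text
[ 568.85524092 -207.55251912  175.53197881] [1.79936779e+02 2.13959352e-02 1.01487962e+02] 9.3
```

View pics/c4.png

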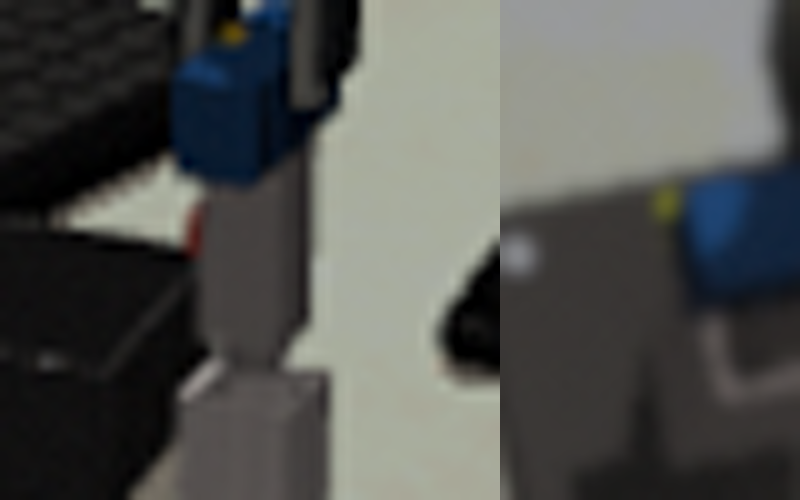

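The tapered stem end sits just above the mouth. Stem columns 197–310 and tube columns 180–328 share a centre near 254, so they line up. Inserting.

>>> {"api": "servo_tool", "payload": {
  "deltas": [
    [[0,0,0.0025],0,18],
    [[0,0,0.005],0,18],
    [[0,0,0.005],0,18],
    [[0,0,0.005],0,18],
    [[0,0,0.005],0,18],
    [[0,0,0.0025],0,18],
    [[0,0,0],0,18]
  ]
}}

```text
clock: 10.1
tool_pos: [568.2, -208.0, 154.3]
tool_rot: [-180.0, 0.0, 101.5]
force: [1.2, -0.9, -3.4]
finger_gap: 22.4
grip_force: 59.3
```

>>> {"api": "servo_tool", "payload": {
  "deltas": [
    [[0,0,0.004],0,18],
    [[0,0,0.004],0,18],
    [[0,0,0.003],0,18],
    [[0,0,0.003],0,18],
    [[0,0,0],0,18]
  ]
}}

```text
clock: 10.6
tool_pos: [568.3, -207.8, 143.2]
tool_rot: [-180.0, -0.0, 101.5]
force: [1.9, -2.4, -4.4]
finger_gap: 22.1
grip_force: 59.4
```

>>> {"api": "servo_tool", "payload": {
  "deltas": [
    [[0,0,0.002],0,18],
    [[0,0,0.001],0,18],
    [[0,0,0],0,18]
  ]
}}

```text
clock: 10.9
tool_pos: [568.5, -207.8, 141.2]
tool_rot: [180.0, 0.0, 101.5]
force: [1.3, -3.0, -1.9]
finger_gap: 22.4
grip_force: 59.7
```

>>> {"api": "servo_tool", "payload": {
  "deltas": [
    [[0,0,0.0015],0,18],
    [[0,0,0.001],0,18],
    [[0,0,0],0,18]
  ]
}}

```text
clock: 11.2
tool_pos: [568.5, -207.8, 139.2]
tool_rot: [180.0, 0.0, 101.5]
force: [1.0, -3.6, -0.5]
finger_gap: 22.2
grip_force: 59.7
```

>>> {"api": "servo_tool", "payload": {
  "deltas": [
    [[0,0,0],0,24],
    [[0,0,0],0,28],
    [[0,0,0],0,36],
    [[0,0,0],0,50],
    [[0,0,0],0,50],
    [[0,0,0],0,50],
    [[0,0,0],0,50],
    [[0,0,0],0,50],
    [[0,0,0],0,50]
  ]
}}

```text
clock: 12.1
tool_pos: [568.4, -207.6, 139.2]
tool_rot: [180.0, -0.0, 101.5]
force: [-0.6, 0.5, -0.0]
finger_gap: 49.8
grip_force: 0.0
```

```bash
python3 - <<'E' 2>/dev/null
from m import *
o=bot.get_obs();print(o['tool_pos'],o['force'],o['finger_gap'])
grab('side','s4');grab('top','t4');z=cv2.imread('pics/s4.png');t=cv2.imread('pics/t4.png')
cv2.imwrite('pics/c5.png',np.hstack([cv2.resize(z[160:210,315:365],(500,500),interpolation=2),cv2.resize(t[160:210,375:405],(300,500),interpolation=2)]))
E
```

```text
[ 568.36872908 -207.58929679  139.21758918] [-0.64104828  0.50005997 -0.03872896] 49.84205303543727
```

View pics/c5.png

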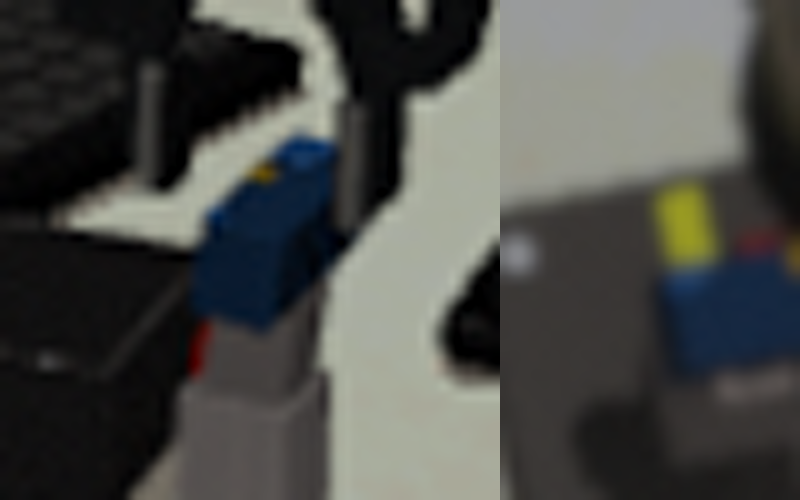

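The lamp stands on its button with the red at crop (203,350) against the rim. It leans slightly back and the fingers are clear. Next I work out how the tip height relates to the TCP at this opening and when gripped.

```bash
python3 - <<'E' 2>/dev/null
from m import *
def zat(u,v,xy):
    o=np.array(bot.camera_info('side')['pose'])[:3,3]; d=pt('side',u,v,1.)-o
    s=((np.array(xy)-o[:2])@view)/(d[:2]@view); return (o+d*s).round(1)
print('open50',zat(349.5,183.2,(539,-213)),'TCP139.2')
print('grip',zat(345.5,171,(552,-211)),'TCP175.5')
print('far open50',zat(330,179,(599,-201)))
print('grip rim', zat(340,197.5,(568,-207)))
print('s1 shut15',zat(225+30.3,230+30.3,(518,182)),'TCP 102')
E
```

```text
open50 [ 542.3 -210.5  137.7] TCP139.2
grip [ 555.2 -208.6  170.1] TCP175.5
far open50 [ 599.6 -200.5  138.4]
grip rim [ 568.9 -206.3   89.6]
s1 shut15 [521.2 184.4  97. ] TCP 102
```

>>> {"api": "servo_tool", "payload": {
  "deltas": [
    [[0,0,0.006],0,58],
    [[0,0,0.009],0,58],
    [[0,0,0.009],0,58],
    [[0,0,0.006],0,58],
    [[0,0,0.003],0,58],
    [[0,0,0],0,58]
  ]
}}

```text
clock: 12.8
tool_pos: [568.1, -207.5, 112.2]
tool_rot: [-180.0, -0.0, 101.5]
force: [-0.5, -0.6, -0.4]
finger_gap: 57.7
grip_force: 0.0
```

>>> {"api": "servo_tool", "payload": {
  "deltas": [
    [[0,0,0.0025],0,58],
    [[0,0,0.0025],0,58],
    [[0,0,0.0025],0,58],
    [[0,0,0.002],0,58],
    [[0,0,0],0,58],
    [[0,0,0],0,58]
  ]
}}

```text
clock: 13.4
tool_pos: [568.4, -207.6, 105.2]
tool_rot: [180.0, -0.0, 101.5]
force: [0.7, -0.1, -0.2]
finger_gap: 57.8
grip_force: 0.0
```

```bash
python3 - <<'E' 2>/dev/null
from m import *
o=bot.get_obs();print(o['tool_pos'],o['force'],o['finger_gap'])
grab('side','s5');z=cv2.imread('pics/s5.png')
cv2.imwrite('pics/c6.png',cv2.resize(z[145:215,305:375],(600,600),interpolation=2))
E
```

```text
[ 568.3956158  -207.57832825  105.21288016] [ 0.67380124 -0.14072681 -0.19865454] 57.842895884411305
```

View pics/c6.png

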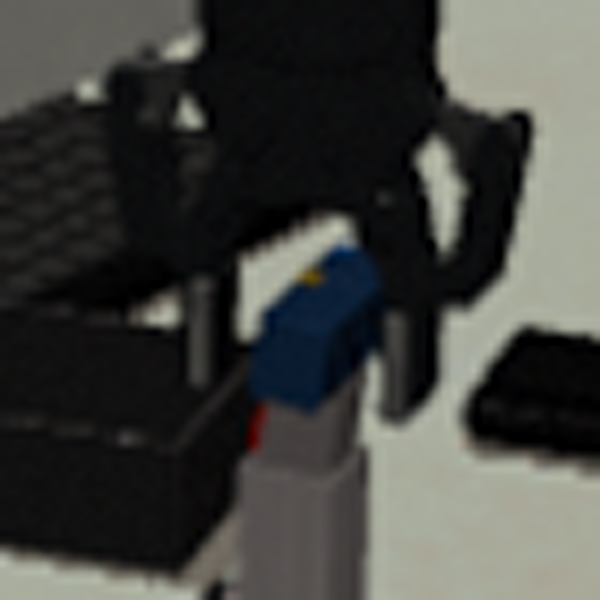

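>>> {"api": "servo_tool", "payload": {
  "deltas": [
    [[0,0,0.002],0,58],
    [[0,0,0.002],0,58],
    [[0,0,0],0,45],
    [[0,0,0],0,38],
    [[0,0,0],0,30],
    [[0,0,0],0,24],
    [[0,0,0],0,18],
    [[0,0,0],0,18],
    [[0,0,0],0,18]
  ]
}}

```text
clock: 14.35
tool_pos: [568.0, -207.7, 101.6]
tool_rot: [-180.0, -0.0, 101.5]
force: [-0.1, -0.2, -3.2]
finger_gap: 23.2
grip_force: 59.1
```

>>> {"api": "servo_tool", "payload": {
  "deltas": [
    [[0,0,0.001],0,18],
    [[0,0,0.0015],0,18],
    [[0,0,0.0015],0,18],
    [[0,0,0.001],0,18],
    [[0,0,0],0,18],
    [[0,0,0],0,18]
  ]
}}

```text
clock: 14.95
tool_pos: [568.3, -207.6, 97.9]
tool_rot: [-180.0, -0.0, 101.5]
force: [-0.3, -1.5, -3.0]
finger_gap: 23.5
grip_force: 59.1
```

>>> {"api": "servo_tool", "payload": {
  "deltas": [
    [[0,0,0.001],0,18],
    [[0,0,0.001],0,18],
    [[0,0,0.0005],0,18],
    [[0,0,0],0,18],
    [[0,0,0],0,18]
  ]
}}

```text
clock: 15.45
tool_pos: [568.5, -207.6, 96.0]
tool_rot: [180.0, -0.0, 101.5]
force: [0.6, -1.3, -2.8]
finger_gap: 23.4
grip_force: 59.1
```

>>> {"api": "servo_tool", "payload": {
  "deltas": [
    [[0,0,0.001],0,18],
    [[0,0,0.001],0,18],
    [[0,0,0],0,18],
    [[0,0,0],0,18]
  ]
}}

```text
clock: 15.85
tool_pos: [568.4, -207.7, 94.3]
tool_rot: [180.0, -0.0, 101.5]
force: [0.5, -2.0, -2.9]
finger_gap: 23.7
grip_force: 59.2
```

>>> {"api": "servo_tool", "payload": {
  "deltas": [
    [[0,0,0],0,26],
    [[0,0,0],0,30],
    [[0,0,0],0,40],
    [[0,0,0],0,58],
    [[0,0,0],0,58],
    [[0,0,0],0,58],
    [[0,0,0],0,58]
  ]
}}

```text
clock: 16.55
tool_pos: [568.4, -207.6, 94.5]
tool_rot: [180.0, -0.0, 101.5]
force: [0.2, 0.3, 1.0]
finger_gap: 58.1
grip_force: 0.0
```

```bash
python3 - <<'E' 2>/dev/null
from m import *
o=bot.get_obs();print(o['tool_pos'],o['force'],o['finger_gap'])
grab('side','s6')
for t in('s4','s5','s6'):
    z=np.load(f'pics/{t}.npz');h=cv2.cvtColor(z['p'],cv2.COLOR_RGB2HSV).astype(int);H,S,V=h[...,0],h[...,1],h[...,2]
    m=np.zeros_like(H,bool);m[165:205,325:355]=1
    b=m&(H>100)&(H<125)&(S>120);r=m&((H<8)|(H>172))&(S>120)
    for k in(b,r):
        v,u=np.nonzero(k);print(t,len(u),u.mean() if len(u) else 0,v.mean() if len(u) else 0,(u.min(),u.max(),v.min(),v.max()) if len(u) else 0)
E
```

```text
[ 568.42911134 -207.56619741   94.45018113] [0.18101651 0.28607365 0.98204169] 58.14916673733282
s4 193 341.42487046632124 183.1761658031088 (np.int64(326), np.int64(354), np.int64(167), np.int64(192))
s4 13 334.6923076923077 190.46153846153845 (np.int64(333), np.int64(338), np.int64(168), np.int64(197))
s5 202 341.98514851485146 182.94059405940595 (np.int64(332), np.int64(354), np.int64(165), np.int64(192))
s5 11 334.27272727272725 192.0909090909091 (np.int64(333), np.int64(335), np.int64(171), np.int64(197))
s6 219 340.1689497716895 184.5296803652968 (np.int64(332), np.int64(354), np.int64(165), np.int64(193))
s6 0 0 0 0
```

>>> {"api": "servo_tool", "payload": {
  "deltas": [
    [[0,0,-0.01],0,58],
    [[0,0,-0.025],0,58],
    [[0,0,-0.03],0,58],
    [[0,0,-0.025],0,58],
    [[0,0,-0.01],0,40],
    [[0,0,0],0,0],
    [[0,0,0],0,0],
    [[0,0,0],0,0],
    [[0,0,0],0,0],
    [[0,0,0],0,0]
  ]
}}

```text
clock: 17.6
tool_pos: [568.1, -207.5, 173.7]
tool_rot: [-179.9, -0.0, 101.5]
force: [-0.6, 0.4, 1.2]
finger_gap: -0.0
grip_force: 0.0
```

>>> {"api": "servo_tool", "payload": {
  "deltas": [
    [[0,0,0.008],0,0],
    [[0,0,0.004],0,0],
    [[0,0,0.003],0,0],
    [[0,0,0],0,0]
  ]
}}

```text
clock: 18.0
tool_pos: [568.1, -207.5, 161.8]
tool_rot: [-180.0, -0.0, 101.5]
force: [0.0, -0.5, 0.0]
finger_gap: 0.3
grip_force: 0.0
```

>>> {"api": "servo_tool", "payload": {
  "deltas": [
    [[0,0,0.003],0,0],
    [[0,0,0.003],0,0],
    [[0,0,0.003],0,0],
    [[0,0,0],0,0]
  ]
}}

```text
clock: 18.4
tool_pos: [568.2, -207.5, 154.8]
tool_rot: [-180.0, -0.0, 101.5]
force: [-1.0, -0.1, 0.3]
finger_gap: 0.1
grip_force: 0.0
```

>>> {"api": "servo_tool", "payload": {
  "deltas": [
    [[0,0,0.002],0,0],
    [[0,0,0.002],0,0],
    [[0,0,0.002],0,0],
    [[0,0,0],0,0]
  ]
}}

```text
clock: 18.8
tool_pos: [568.3, -207.5, 150.1]
tool_rot: [-180.0, -0.0, 101.5]
force: [-0.2, -0.2, 0.8]
finger_gap: 0.1
grip_force: 0.0
```

>>> {"api": "servo_tool", "payload": {
  "deltas": [
    [[0,0,0.002],0,0],
    [[0,0,0.002],0,0],
    [[0,0,0.002],0,0],
    [[0,0,0],0,0]
  ]
}}

```text
clock: 19.2
tool_pos: [568.4, -207.8, 145.7]
tool_rot: [180.0, 0.0, 101.5]
force: [-0.1, -0.1, 0.5]
finger_gap: -0.1
grip_force: 0.4
```

>>> {"api": "servo_tool", "payload": {
  "deltas": [
    [[0,0,0.002],0,0],
    [[0,0,0.002],0,0],
    [[0,0,0.002],0,0],
    [[0,0,0],0,0]
  ]
}}

```text
clock: 19.6
tool_pos: [568.5, -207.8, 140.8]
tool_rot: [180.0, 0.0, 101.5]
force: [0.1, -1.2, 3.8]
finger_gap: 0.1
grip_force: 1.7
```

>>> {"api": "servo_tool", "payload": {
  "deltas": [
    [[0,0,0.0025],0,0],
    [[0,0,0.0025],0,0],
    [[0,0,0.0025],0,0],
    [[0,0,0.0025],0,0],
    [[0,0,0],0,0]
  ]
}}

```text
clock: 20.1
tool_pos: [568.5, -207.7, 132.6]
tool_rot: [180.0, 0.0, 101.5]
force: [-1.0, -0.8, 2.9]
finger_gap: 0.2
grip_force: 1.2
```

>>> {"api": "servo_tool", "payload": {
  "deltas": [
    [[0,0,0.002],0,0],
    [[0,0,0.002],0,0],
    [[0,0,0.002],0,0],
    [[0,0,0],0,0]
  ]
}}

```text
clock: 20.5
tool_pos: [568.5, -207.7, 127.9]
tool_rot: [180.0, 0.0, 101.5]
force: [-0.4, -1.3, 3.1]
finger_gap: 0.3
grip_force: 1.6
```

>>> {"api": "servo_tool", "payload": {
  "deltas": [
    [[0,0,0.002],0,0],
    [[0,0,0.002],0,0],
    [[0,0,0],0,0]
  ]
}}

```text
clock: 20.8
tool_pos: [568.4, -207.8, 124.7]
tool_rot: [180.0, 0.0, 101.5]
force: [0.8, -1.8, 2.7]
finger_gap: -0.1
grip_force: 1.5
```

>>> {"api": "servo_tool", "payload": {
  "deltas": [
    [[0,0,0.0015],0,0],
    [[0,0,0.0015],0,0],
    [[0,0,0],0,0]
  ]
}}

```text
clock: 21.1
tool_pos: [568.0, -207.0, 121.7]
tool_rot: [-180.0, -0.1, 101.5]
force: [-0.5, 0.3, 0.3]
finger_gap: -0.2
grip_force: 0.0
```

>>> {"api": "servo_tool", "payload": {
  "deltas": [
    [[0,0,0.0015],0,0],
    [[0,0,0.001],0,0],
    [[0,0,0],0,0]
  ]
}}

```text
clock: 21.4
tool_pos: [568.3, -207.0, 120.5]
tool_rot: [-180.0, -0.0, 101.5]
force: [-1.9, 0.9, 3.6]
finger_gap: 0.0
grip_force: 2.1
```

>>> {"api": "servo_tool", "payload": {
  "deltas": [
    [[0,0,0.0015],0,0],
    [[0,0,0],0,0]
  ]
}}

```text
clock: 21.6
tool_pos: [568.7, -207.1, 120.4]
tool_rot: [180.0, 0.0, 101.5]
force: [-4.5, 2.2, 11.0]
finger_gap: -0.1
grip_force: 5.7
```

>>> {"api": "servo_tool", "payload": {
  "deltas": [
    [[0,0,-0.003],0,0],
    [[0,0,-0.02],0,0],
    [[0,0,-0.04],0,0],
    [[0,0,-0.04],0,0],
    [[-0.04,0,0],0,0],
    [[-0.06,0,0],0,0],
    [[-0.06,0,0],0,0],
    [[-0.04,0,0],0,0],
    [[0,0,0],0,0]
  ]
}}

```text
clock: 22.5
tool_pos: [598.5, -371.2, 200.8]
tool_rot: [-179.9, 0.1, 101.0]
force: [-0.7, 0.0, -0.3]
finger_gap: -0.2
grip_force: 0.0
```

```bash
python3 - <<'E' 2>/dev/null
from m import *
grab('side','s7');p,d=grab('top','t7');z=cv2.imread('pics/s7.png');t=cv2.imread('pics/t7.png')
cv2.imwrite('pics/c7.png',np.hstack([cv2.resize(z[170:220,315:365],(400,400),interpolation=2),cv2.resize(t[165:215,370:420],(400,400),interpolation=2)]))
h=cv2.cvtColor(p,cv2.COLOR_RGB2HSV).astype(int);m=np.zeros(h.shape[:2],bool);m[170:215,375:425]=1
v,u=np.nonzero(m&(h[...,0]>100)&(h[...,0]<125)&(h[...,1]>120));P=pt('top',u,v,d[v,u]);k=P[:,2]>110
print(len(u),np.median(P[:,2]),cv2.minAreaRect(P[k,:2].astype(np.float32)))
v,u=np.nonzero(m&((h[...,0]<8)|(h[...,0]>172))&(h[...,1]>110));print('red',len(u),pt('top',u,v,d[v,u]).round() if len(u) else '')
E
```

```text
286 119.56263499559134 ((451.9903869628906, -104.71218872070312), (52.92323684692383, 365.086669921875), 49.13511657714844)
red 0
```

View pics/c7.png

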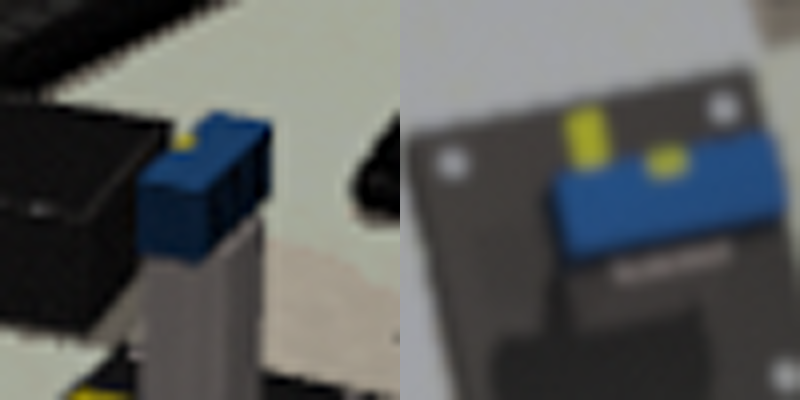

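The head sits squarely on the rim: its top is at about 120 mm, it is flush at crop (190,255), and the yellow mark is on the stripe's side. The hole isn't visible from here, but the push force vanished 1–2 mm before the hard stop, which fits the button popping out. Handing in.

>>> {"api": "servo_tool", "payload": {
  "deltas": [
    [[0,0,0],0,0],
    [[0,0,0],0,0],
    [[0,0,0],0,0]
  ]
}}

```text
clock: 22.9
tool_pos: [600.5, -363.3, 202.2]
tool_rot: [180.0, 0.0, 101.6]
force: [-0.7, 1.2, 0.5]
finger_gap: -0.1
grip_force: 0.0
```

```bash
python3 -c "
from rig import bot
print(bot.hand_in())"
```

```text
the job is handed in; nothing more can be done
None
```

The blue lamp head is fully home on the stand's tube and the job was handed in at about 23 s; the hole side was out of view, so the button popping out is inferred from the push force dropping just before the stop, and no verdict came back.

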